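Set out bisque tiles on their layout boards

ROBOT

A 6-joint arm with a two-finger parallel gripper is mounted at the origin on a cart in front of the work surface, level with it; the furniture and walls round the work are solid. World frame = base frame: x ahead of the robot, y to its left, z up, the work surface at z = 0. Lengths are in m, angles in rad, forces in N, time in s.
With the tool pointing down it reaches from about 0.35 to 0.975 m from the base axis. Payload 4.9 kg.
Tool frame: the origin (TCP) lies between the finger pads; the fingertips stand 14 mm ahead of it and the grasp point (between the pads) lies 5 mm behind it (manip.tcp_to_tips is the distance from the TCP to the fingertips, in m); z points along the fingers, y is the line along which they close (so a half turn about z gives the same grasp; the last joint's range is limited). The gripper opens to 85 mm and grips with 20 to 120 N. Pads are 22 mm wide; open, the fingers measure 114 mm over their backs; the gripper's body (76 mm by 85 mm) begins 54 mm behind the grasp point. The pads swing forward as they close: fully open they stand 13 mm farther back than shut.
Start: joints at [-1.252, 0.053, 1.613, -0, 1.476, -0.119], TCP at [0.265, -0.566, 0.245] pointing down, gripper open.
Joint ranges: [-3.01, 3.01], [-1.01, 2.22], [0.06, 2.58], [-1.02, 4.17], [0.09, 2.62], [-3.14, 3.14]. Speed limits (rad/s): [2.57, 2.57, 3.14, 3.14, 3.14, 3.14].

INTERFACE

Orientations are given as a unit quaternion [w, x, y, z].
In Python, from plant import manip gives the robot as it stands.
- The arm moves only by the tool servo_tool, never from a script. Its argument "moves" is a list that holds one entry, the list of rows, each a list of 7 numbers: the shift along the tool's x, y, z in mm, then the turn, a rotation vector about the tool's x, y, z in degrees, then the finger opening in mm, from 0 to 85.4. In form: [[[x, y, z, ax, ay, az, fingers], ...]]. A call has 1 to 12 rows; each row shifts and turns the commanded pose from where the row before left it, along the tool's axes as they then stand; what a row does not reach is not made up. A row lasts 1/8 s, in which the tool goes at most 62.5 mm and 10.7 degrees, less where a joint would pass 70% of its speed; a pose out of reach is approached as far as the arm can. A call with a gripper value outside its range is refused whole. The fingers move at their own pace and stop on an object; the grip force is fixed at half the most. Time passes only in rows, so rows that do not move let the fingers close. It gives the time, the measured TCP pose, the force, the opening and the grip force at its end, in the units of the state.
- manip.state(): the state, without advancing time (a new reading comes with each control period).
- manip.grab_frame(name): name is "scene" or "top"; returns a dict with "image" (480x640x3 uint8, blue, green, red), "mtx" (3x3 intrinsics, pixels), "dist_coeffs" ([k1, k2, p1, p2, k3] as OpenCV has them; the pictures are not rectified), "eye" and "rotation" of the camera in the world. Camera axes: x right, y down, z forward; pixel columns grow to the right and rows downward; lengths in m; the calibration is good to about 2 mm. A picture is of the moment at which its call begins. There is no depth.
- manip.job_done(): hands the job in; it is judged then, once.
The state is a dict: "time": time; "joint_pos": joint angles; "joint_vel": joint speeds; "joint_efforts": joint torques, N m; "tool_pos": TCP position; "tool_rot": TCP orientation; "contact_force": force on the tool from outside, world axes, zero at the start; "ft_torque": the same for the moment, N m; "gripper_width": opening from 0.0 (shut) to 1.0 (fully open); "grasp_force": force on a finger pad.
Only numpy, scipy, OpenCV 4.12 (cv2) and the standard library are available. Lean on these libraries where they do the work, as an engineer would, in place of code of your own. Each camera call takes 0.05 s, during which the arm holds its last target. There are 200 camera calls.

TASK

Set out the four blank bisque tiles (square, hexagon, cross and oblong) for the decorator: one after another, lay each flat on the layout board that has its own shape drawn on it, centred in the outline and turned to match it. Set the tiles down rather than dropping them, and leave the rinse jar and the blue lidded pot standing where they are.

Things in the scene. Friction and masses are not known exactly. Their poses are not given: they have to be found in the camera images.
- tile_square: loose blank buff bisque tile, square, 50 x 50 mm, sides along its x and y axes (any quarter turn looks the same); 14 mm thick, 56 to 112 g. Origin at the centre of its underside, z up. Starts flat on the table in the nearer row, turned up to 0.7 rad
- tile_hexagon: loose blank buff bisque tile, regular hexagon, 54 mm across flats, 62 mm across corners; one pair of parallel flats faces along +x and -x (any sixth of a turn looks the same); 14 mm thick, 56 to 112 g. Origin at the centre of its underside, z up. Starts flat on the table in the nearer row, turned up to 0.7 rad
- tile_cross: loose blank buff bisque tile, equal-armed cross, 58 mm from arm end to arm end, arms 24 mm wide, along its x and y axes (any quarter turn looks the same); the flat arm ends can be gripped; 14 mm thick, 56 to 112 g. Origin at the centre of its underside, z up. Starts flat on the table in the nearer row, turned up to 0.7 rad
- tile_oblong: loose blank buff bisque tile, oblong, 76 mm long along its x axis, 36 mm wide along y (a half turn looks the same); 14 mm thick, 56 to 112 g. Origin at the centre of its underside, z up. Starts flat on the table in the nearer row, turned up to 0.7 rad
- board_square: fixed layout board, plywood faced with white paper, 92 x 92 x 4 mm, with a thin black square outline drawn on it 1.5 mm outside the square tile's edge, placed on the board's axes as the tile is on its own. Origin at the centre of its underside (on the table), top 4 mm higher. In the farther row, turned up to 0.3 rad
- board_hexagon: fixed layout board, plywood faced with white paper, 92 x 92 x 4 mm, with a thin black hexagon outline drawn on it 1.5 mm outside the hexagon tile's edge, placed on the board's axes as the tile is on its own. Origin at the centre of its underside (on the table), top 4 mm higher. In the farther row, turned up to 0.3 rad
- board_cross: fixed layout board, plywood faced with white paper, 92 x 92 x 4 mm, with a thin black cross outline drawn on it 1.5 mm outside the cross tile's edge, placed on the board's axes as the tile is on its own. Origin at the centre of its underside (on the table), top 4 mm higher. In the farther row, turned up to 0.3 rad
- board_oblong: fixed layout board, plywood faced with white paper, 92 x 92 x 4 mm, with a thin black oblong outline drawn on it 1.5 mm outside the oblong tile's edge, placed on the board's axes as the tile is on its own. Origin at the centre of its underside (on the table), top 4 mm higher. In the farther row, turned up to 0.3 rad
- jar: bystander: small loose grey rinse jar, 54 mm across, 61 mm tall, origin at the centre of its underside; to the right of the tiles
- blue_pot: bystander: small loose dark blue lidded pot, 66 mm across, 62 mm tall with its knob, origin at the centre of its underside; beyond the boards on the right
Things that resemble listed ones, but are neither listed nor needed, are in the scene too. Leave any red look-alike of the tile_cross alone. Leave any yellow look-alike of the tile_oblong alone.

How it is judged:
By the outcome, as a careful person would: the job done as asked, in the order asked, and still so for the second after the job is handed in, with the robot touching nothing.
It also fails if it takes over 80 s, if anything falls off the work surface, if the arm or the gripper's body presses on something with over 40 N, if the wrist force passes 120 N, or if a joint passes its speed limit or range.

## Working session

There is one attempt and no reset: what is moved stays moved. The work goes in short steps, Python scripts to look and compute and a tool call to move; the robot and the scene stay as the last step left them, time stands still between calls to the robot, and variables do not carry over. Pictures are saved under pics/ and viewed, at most 14 in all, crops included, and the job is handed in when it is done.

Besides the shell and the picture viewer there is one more tool, called after "Request:" as name(argument=value, ...) on one line, values as JSON. servo_tool: Moves the arm, as the interface text tells. Its arguments: {"type":"object","properties":{"moves":{"type":"array"}},"required":["moves"]}

```bash
ls; mkdir -p pics; python3 - <<'E'
from plant import manip
import cv2
for n in("top","scene"):
    f=manip.grab_frame(n); cv2.imwrite(f"pics/{n}0.png",f["image"]); print(n,f["mtx"],f["dist_coeffs"],f["eye"],f["rotation"])
s=manip.state(); print(s)
E
```

```text
pics
top [[455.8069218    0.         325.32502948]
 [  0.         455.8069218  237.4295332 ]
 [  0.           0.           1.        ]] [-0.07804893  0.          0.          0.          0.        ] [ 0.44136304 -0.23086254  0.95379104] [-0.03096775  0.71055397 -0.70234967  0.02930848]
scene [[597.96648803   0.         324.50285111]
 [  0.         597.96648803 241.12644809]
 [  0.           0.           1.        ]] [-0.02964442  0.          0.          0.          0.        ] [0.11239006 0.51490759 1.05657919] [ 0.08467073 -0.21857298  0.91632087 -0.32467336]
{'time': 0.1, 'joint_pos': array([-1.25203913e+00,  5.32830791e-02,  1.61415906e+00,  1.68078442e-05,
        1.47599816e+00, -1.19021692e-01]), 'joint_vel': array([-0.00024062, -0.00050658, -0.00377548,  0.00014801,  0.00028275,
       -0.00053392]), 'joint_efforts': array([ 3.00138026e-04, -3.94900811e+01, -3.71365178e+01, -9.20293201e-05,
        3.85876803e-03, -9.52222365e-06]), 'tool_pos': array([ 0.26477799, -0.56554916,  0.24418933]), 'tool_rot': array([-9.20056415e-04,  9.76138962e-01,  2.17144822e-01, -8.37833174e-05]), 'contact_force': array([0.15227119, 0.35705709, 0.37360187]), 'ft_torque': array([-0.00514211,  0.01668943,  0.01028432]), 'grasp_force': 0.0, 'gripper_width': 1.0009607355650352}
```

View pics/top0.png

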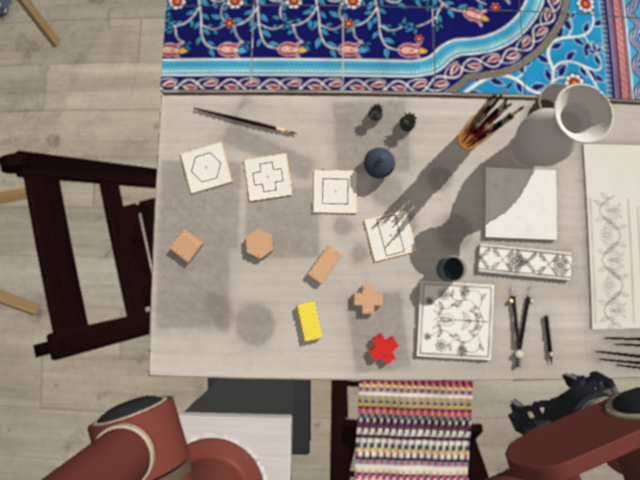

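View pics/scene0.png

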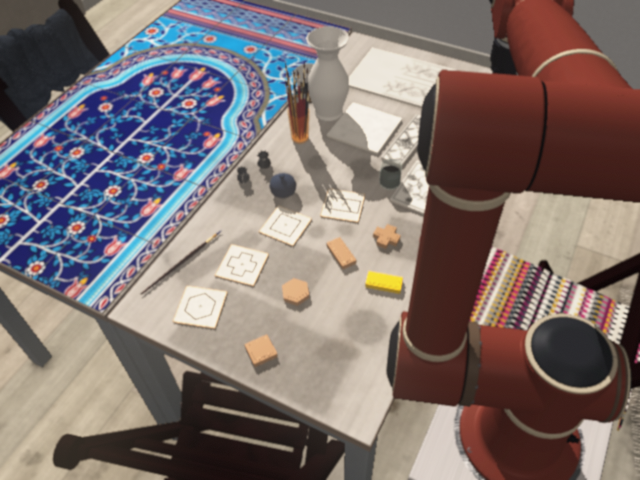

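The top view shows these tiles: square (186,246), hexagon (259,244), oblong (324,264) and cross (368,299). The boards are hexagon (206,167), cross (267,177), square (335,191) and oblong (389,236). The jar is at (452,268) and the pot at (380,162). The scene view agrees. Next I fit the poses in both cameras.

```bash
cat > lib.py <<'E'
import numpy as np, cv2
from scipy.spatial.transform import Rotation as R
from scipy.optimize import minimize
from plant import manip
def shape(n,g=0.):
    if n=="square": a=.025+g; return np.array([[a,a],[-a,a],[-a,-a],[a,-a]])
    if n=="oblong": a,b=.038+g,.018+g; return np.array([[a,b],[-a,b],[-a,-b],[a,-b]])
    if n=="hexagon":
        t=np.radians(30+60*np.arange(6)); return (.027+g)/np.cos(np.pi/6)*np.c_[np.cos(t),np.sin(t)]
    a,b=.029+g,.012+g
    return np.array([[a,b],[b,b],[b,a],[-b,a],[-b,b],[-a,b],[-a,-b],[-b,-b],[-b,-a],[b,-a],[b,-b],[a,-b]])
PER=dict(square=90,hexagon=60,cross=90,oblong=180)
def proj(f,P):
    Rm=R.from_quat(np.roll(f["rotation"],-1)).as_matrix().T
    return cv2.projectPoints(np.asarray(P,float),cv2.Rodrigues(Rm)[0],-Rm@f["eye"],f["mtx"],np.array(f["dist_coeffs"]))[0][:,0]
def unproj(f,uv,z):
    p=cv2.undistortPoints(np.array([[uv]],float),f["mtx"],np.array(f["dist_coeffs"]))[0,0]
    d=R.from_quat(np.roll(f["rotation"],-1)).apply([p[0],p[1],1]); return f["eye"]+d*(z-f["eye"][2])/d[2]
def world(pts,p,z):
    c,s=np.cos(p[2]),np.sin(p[2]); xy=pts@np.array([[c,s],[-s,c]])+p[:2]; return np.c_[xy,np.full(len(xy),z)]
K=6
def fit(f,n,kind,x0,y0,z0=0.):
    im=f["image"]; c=proj(f,[[x0,y0,.01]])[0]; r=34; u0,v0=np.round(c).astype(int)-r
    roi=cv2.resize(im[v0:v0+2*r,u0:u0+2*r],None,fx=K,fy=K,interpolation=cv2.INTER_CUBIC)
    pix=lambda P:np.round(((proj(f,P)-[u0,v0]+.5)*K-.5)*16).astype(np.int32)
    def render(p):
        m=np.zeros(roi.shape[:2],np.uint8)
        if kind=="tile":
            s=shape(n); a,b=pix(world(s,p,z0)),pix(world(s,p,z0+.014))
            for i in range(len(s)):
                j=(i+1)%len(s); cv2.fillConvexPoly(m,cv2.convexHull(np.array([a[i],a[j],b[j],b[i]])),255,0,4)
            cv2.fillPoly(m,[a],255,0,4); cv2.fillPoly(m,[b],255,0,4)
        else: cv2.polylines(m,[pix(world(shape(n,.0015),p,.004))],True,255,4,cv2.LINE_AA,4)
        return cv2.GaussianBlur(m.astype(np.float32),(0,0),K*.7)
    if kind=="tile":
        x=roi.astype(np.float32); obs=np.clip((x[...,2]-x[...,0]-25)/60,0,1)  # red minus blue
        w=np.ones_like(obs)
    else:
        g=roi.max(2); obs=cv2.morphologyEx(g,cv2.MORPH_BLACKHAT,cv2.getStructuringElement(cv2.MORPH_ELLIPSE,(6*K+1,)*2)).astype(np.float32)/255
        obs=np.minimum(obs,.5)
        # only inside about the middle 80 mm of the board
        w=np.zeros(obs.shape,np.uint8); t=np.radians(np.arange(0,360,10)); cv2.fillConvexPoly(w,pix(np.c_[x0+.048*np.cos(t),y0+.048*np.sin(t),0*t+.004]),1,0,4)
    k=w>0
    cost=lambda q:-np.corrcoef(render(q*sc)[k],obs[k])[0,1]
    sc=np.array([.001,.001,.02])
    best=None
    for a in np.radians(np.arange(0,PER[n],15)):
        q=np.array([x0,y0,a])/sc; cc=cost(q)
        if best is None or cc<best[0]: best=(cc,q)
    q=best[1]
    for st in(3,1.):
        S=np.vstack([q,q+np.eye(3)*st,]); o=minimize(cost,q,method="Nelder-Mead",options=dict(initial_simplex=S,xatol=.02,fatol=1e-5)); q=o.x
    p=q*sc; d=np.degrees(p[2])%PER[n]; d-=PER[n]*(d>PER[n]/2)
    return np.r_[p[:2]*1000,d,-o.fun]
E
python3 - <<'E'
from lib import *
T=dict(square=(186,246),hexagon=(259,244),oblong=(324,264),cross=(368,299))
B=dict(square=(335,191),hexagon=(206,167),oblong=(389,236),cross=(267,177))
np.set_printoptions(precision=2,suppress=True)
fs={n:manip.grab_frame(n) for n in("top","scene")}
for k,D in(("tile",T),("board",B)):
    for n,uv in D.items():
        p=unproj(fs["top"],uv,.01); print(k,n,*[fit(f,n,k,p[0],p[1]) for f in fs.values()])
for n,uv,z in(("jar",(452,268),.06),("pot",(380,162),.05),("red",(382,349),.014),("yel",(309,322),.014),("vase",(583,112),.25)):print(n,unproj(fs["top"],uv,z))
E
```

```text
tile square [502.66  63.81 -36.06   0.99] [502.96  61.19 -35.2    0.98]
tile hexagon [508.91 -90.22 -24.75   1.  ] [509.52 -92.97 -25.54   0.98]
tile oblong [ 467.74 -228.15  -35.31    0.98] [ 468.76 -230.51  -35.77    0.81]
tile cross [ 396.35 -317.64   -1.02    1.  ] [ 397.26 -319.8    -0.79    0.92]
board square [ 621.52 -246.89   -0.43    0.9 ] [ 621.39 -247.26   -0.52    0.8 ]
board hexagon [670.94  29.3   16.98   0.94] [670.52  29.36  16.85   0.89]
board oblong [ 529.44 -363.82   14.92    0.52] [ 529.19 -364.42   14.6     0.4 ]
board cross [ 651.07 -103.86    9.39    0.94] [ 650.74 -103.89    9.36    0.87]
jar [ 0.46 -0.48  0.06]
pot [ 0.67 -0.34  0.05]
red [ 0.29 -0.35  0.01]
yel [ 0.35 -0.2   0.01]
vase [ 0.71 -0.65  0.25]
```

```bash
sed -i 's|obs=np.clip((x\[...,2\]-x\[...,0\]-25)/60,0,1).*|obs=np.clip(((x[...,2]-x[...,0])/np.maximum(x[...,2],25)-.2)/.25,0,1)|' lib.py
python3 - <<'E'
from lib import *
T=dict(square=(186,246),hexagon=(259,244),oblong=(324,264),cross=(368,299))
np.set_printoptions(precision=2,suppress=True)
fs={n:manip.grab_frame(n) for n in("top","scene")}
for n,uv in T.items():
    p=unproj(fs["top"],uv,.01); print(n,*[fit(f,n,"tile",p[0],p[1]) for f in fs.values()])
o=[]
f=fs["top"]
for f in fs.values():
  row=[]
  for x,y in((.503,.064),(.468,-.228)):
    u,v=np.round(proj(f,[[x,y,.01]])[0]).astype(int); r=f["image"][v-25:v+25,u-30:u+30].astype(float)
    s=np.clip((r[...,2]-r[...,0])/np.maximum(r[...,2],25)*400,0,255)
    row+=[cv2.resize(f["image"][v-25:v+25,u-30:u+30],(240,200)),cv2.resize(cv2.merge([s]*3).astype(np.uint8),(240,200),interpolation=0)][:2]
  o.append(np.hstack(row)[:, :960])
cv2.imwrite("pics/c.png",cv2.resize(np.vstack(o),(800,333)))
E
```

```text
square [501.62  63.46 -35.45   0.97] [501.43  62.91 -35.39   0.99]
hexagon [508.04 -90.25 -24.27   1.  ] [508.02 -90.97 -24.3    0.99]
oblong [ 467.4  -227.5   -35.31    0.98] [ 467.05 -228.05  -36.07    0.82]
cross [ 395.85 -317.05   -0.85    1.  ] [ 395.89 -317.38   -0.37    0.89]
```

View pics/c.png

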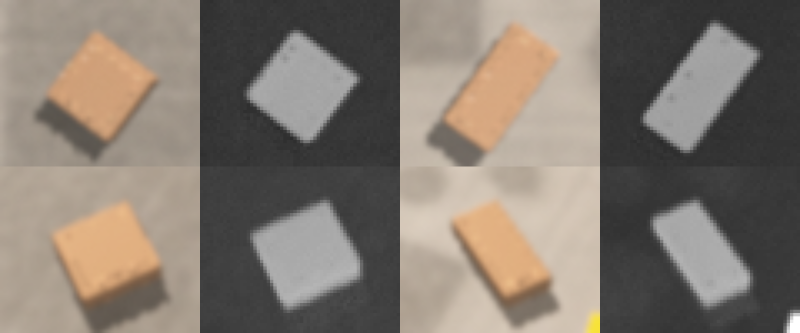

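```bash
cat >> lib.py <<'E'
np.set_printoptions(precision=2,suppress=True)
def plan(*targets):
    """targets: x,y,z mm and direction of tool y in deg (mod 180). prints turn first, then shift in the new axes"""
    s=manip.state(); p=s["tool_pos"]*1000; r=R.from_quat(np.roll(s["tool_rot"],-1))
    print("t",s["time"],"tcp",p,"F",s["contact_force"],"w",s["gripper_width"],"grip",s["grasp_force"],"tips",manip.tcp_to_tips)
    for x,y,z,d in targets:
        a=np.radians(d); c=[]
        for b in(a,a+np.pi):
            Y=np.array([np.cos(b),np.sin(b),0]); Z=np.array([0,0,-1.]); c.append(R.from_matrix(np.c_[np.cross(Y,Z),Y,Z]))
        t=min(c,key=lambda q:(r.inv()*q).magnitude())
        print("turn deg",np.degrees((r.inv()*t).as_rotvec()),"then shift",t.inv().apply(np.array([x,y,z])-p)); p=np.array([x,y,z],float); r=t
E
python3 -c "
from lib import *
plan((501.5,63.2,100,-35.4),(501.5,63.2,20,-35.4))"
```

```text
t 0.3 tcp [ 264.88 -565.85  244.86] F [-0.58 -0.38 -0.59] w 0.9985140931475138 grip 0.0 tips 0.014
turn deg [ -0.04  -0.02 -29.52] then shift [ 649.83 -171.52  144.86]
turn deg [0. 0. 0.] then shift [ 0.  0. 80.]
```

Request:
servo_tool(moves=[[[0,0,0,0,0,-7.4,85],[0,0,0,0,0,-7.4,85],[0,0,0,0,0,-7.4,85],[0,0,0,0,0,-7.3,85],[40,-10,9,0,0,0,75],[40,-10,9,0,0,0,75],[40,-10,9,0,0,0,75],[40,-10,9,0,0,0,75],[40,-10,9,0,0,0,75],[40,-10,9,0,0,0,75],[40,-10,9,0,0,0,75],[40,-10,9,0,0,0,75]]])

```text
time: 1.8
tool_pos: [0.3855, -0.2576, 0.1731]
tool_rot: [0.0, 0.889, 0.458, 0.0]
contact_force: [-0.3, 0.5, 0.3]
gripper_width: 0.879
grasp_force: 0.0
```

Request:
servo_tool(moves=[[[40,-11,9,0,0,0,75],[40,-11,9,0,0,0,75],[40,-11,9,0,0,0,75],[40,-11,9,0,0,0,75],[40,-11,9,0,0,0,75],[40,-11,9,0,0,0,75],[40,-11,9,0,0,0,70],[40,-11,9,0,0,0,70],[0,0,0,0,0,0,70],[0,0,0,0,0,0,70]]])

```text
time: 3.05
tool_pos: [0.4988, 0.0527, 0.1013]
tool_rot: [0.0, 0.889, 0.459, -0.0]
contact_force: [0.3, 0.6, -0.1]
gripper_width: 0.818
grasp_force: 0.0
```

```bash
python3 -c "
from lib import *
plan((501.5,63.2,50,-35.4),(501.5,63.2,20,-35.4))"
```

```text
t 3.05 tcp [498.83  52.71 101.33] F [ 0.35  0.59 -0.1 ] w 0.8178470269270475 grip 0.0 tips 0.014
turn deg [0.   0.02 0.01] then shift [10.1  -3.9  51.33]
turn deg [0. 0. 0.] then shift [ 0.  0. 30.]
```

Request:
servo_tool(moves=[[[10,-4,25,0,0,0,62],[0,0,26,0,0,0,62],[0,0,20,0,0,0,62],[0,0,9,0,0,0,62],[0,0,3,0,0,0,62],[0,0,0,0,0,0,62],[0,0,0,0,0,0,62]]])

```text
time: 3.92
tool_pos: [0.5022, 0.0633, 0.0193]
tool_rot: [0.0, 0.889, 0.458, 0.001]
contact_force: [0.0, -0.5, 0.0]
gripper_width: 0.722
grasp_force: 0.0
```

```bash
python3 - <<'E'
from lib import *
plan((501.5,63.2,18,-35.4))
o=[]
for n in("top","scene"):
    f=manip.grab_frame(n); u,v=np.round(proj(f,[[.5015,.063,.02]])[0]).astype(int); o.append(cv2.resize(f["image"][v-40:v+40,u-50:u+50],(400,320),interpolation=2))
cv2.imwrite("pics/g1.png",np.hstack(o))
E
```

```text
t 3.925 tcp [502.24  63.26  19.28] F [ 0.02 -0.5   0.01] w 0.7216917784257305 grip 0.0 tips 0.014
turn deg [ 0.08 -0.06 -0.02] then shift [-0.48 -0.56  1.28]
```

View pics/g1.png

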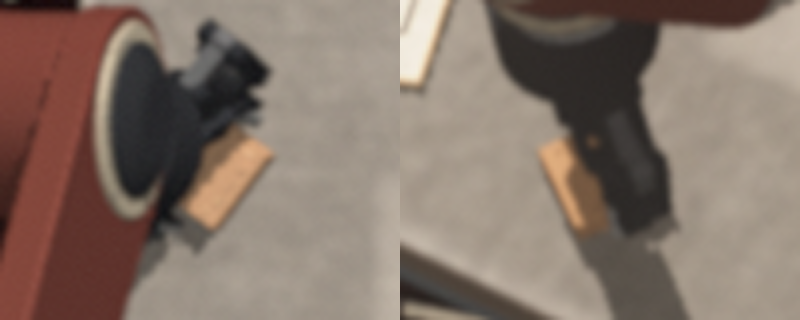

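The gripper straddles the square tile, so I lower slightly and close.

Request:
servo_tool(moves=[[[-0.5,-0.5,2.5,0,0,0,62],[0,0,0,0,0,0,54],[0,0,0,0,0,0,45],[0,0,0,0,0,0,40],[0,0,0,0,0,0,40],[0,0,0,0,0,0,40],[0,0,0,0,0,0,40]]])

```text
time: 4.9
tool_pos: [0.5011, 0.0633, 0.0161]
tool_rot: [0.0, 0.889, 0.459, 0.0]
contact_force: [0.9, -0.9, 4.2]
gripper_width: 0.567
grasp_force: 62.2
```

Request:
servo_tool(moves=[[[0,0,-8,0,0,0,40],[0,0,-20,0,0,0,40],[0,0,-30,0,0,0,40],[0,0,0,0,0,0,40],[0,0,0,0,0,0,40]]])

```text
time: 5.52
tool_pos: [0.4999, 0.0632, 0.0727]
tool_rot: [-0.0, 0.889, 0.459, -0.001]
contact_force: [0.0, -0.1, -0.3]
gripper_width: 0.563
grasp_force: 62.0
```

```bash
python3 - <<'E'
from lib import *
plan((621.5,-247.1,80,-.5),(621.5,-247.1,21,-.5))
o=[]
for n in("top","scene"):
    f=manip.grab_frame(n); u,v=np.round(proj(f,[[.5015,.063,.06]])[0]).astype(int); o.append(cv2.resize(f["image"][v-40:v+40,u-50:u+50],(400,320),interpolation=2))
cv2.imwrite("pics/g2.png",np.hstack(o))
E
```

```text
t 5.525 tcp [499.9   63.24  72.69] F [ 0.01 -0.09 -0.3 ] w 0.563365897119564 grip 61.999744176864624 tips 0.014
turn deg [ -0.09   0.03 -34.92] then shift [-309.27  124.3    -7.31]
turn deg [0. 0. 0.] then shift [ 0.  0. 59.]
```

View pics/g2.png

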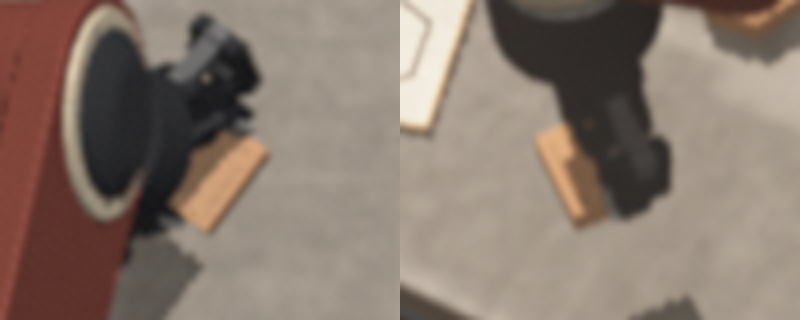

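Request:
servo_tool(moves=[[[0,0,0,0,0,-8.8,40],[0,0,0,0,0,-8.7,40],[0,0,0,0,0,-8.7,40],[0,0,0,0,0,-8.7,40],[-15,6,-1,0,0,0,40],[-45,18,-1,0,0,0,40],[-45,18,-1,0,0,0,40],[-45,18,-1,0,0,0,40],[-45,18,-1,0,0,0,40],[-45,18,-1,0,0,0,40],[-45,18,-1,0,0,0,40],[-24,10,0,0,0,0,40]]])

```text
time: 7.12
tool_pos: [0.6221, -0.2505, 0.0801]
tool_rot: [0.0, 0.712, 0.702, -0.0]
contact_force: [0.5, -0.1, -0.7]
gripper_width: 0.563
grasp_force: 62.0
```

Request:
servo_tool(moves=[[[0,0,20,0,0,0,40],[0,0,15,0,0,0,40],[0,0,0,0,0,0,40],[0,0,0,0,0,0,40],[0,0,0,0,0,0,40]]])

```text
time: 7.75
tool_pos: [0.6225, -0.2465, 0.0468]
tool_rot: [0.001, 0.71, 0.704, 0.0]
contact_force: [-0.6, 0.0, -1.0]
gripper_width: 0.564
grasp_force: 62.0
```

```bash
python3 - <<'E'
from lib import *
plan((621.5,-247.1,30,-.5),(621.5,-247.1,21,-.5))
E
```

```text
t 7.75 tcp [ 622.54 -246.54   46.75] F [-0.62  0.03 -0.96] w 0.5640917744797603 grip 61.981201171875 tips 0.014
turn deg [0.08 0.04 0.02] then shift [-0.57 -1.03 16.75]
turn deg [0. 0. 0.] then shift [0. 0. 9.]
```

Request:
servo_tool(moves=[[[-0.5,-1,10,0,0,0,40],[0,0,9,0,0,0,40],[0,0,4,0,0,0,40],[0,0,2,0,0,0,40],[0,0,0,0,0,0,40],[0,0,0,0,0,0,40]]])

```text
time: 8.5
tool_pos: [0.6212, -0.2475, 0.0211]
tool_rot: [0.0, 0.71, 0.704, 0.0]
contact_force: [-0.5, 0.1, -0.7]
gripper_width: 0.563
grasp_force: 62.0
```

```bash
python3 - <<'E'
from lib import *
plan((621.5,-247.1,20.2,-.5)); manip.grab_frame("top"); plan()
E
```

```text
t 8.5 tcp [ 621.22 -247.49   21.11] F [-0.54  0.12 -0.66] w 0.5628243552674275 grip 61.98453068733215 tips 0.014
turn deg [ 0.03  0.02 -0.02] then shift [0.39 0.28 0.91]
t 8.55 tcp [ 621.22 -247.47   21.11] F [ 0.23  0.24 -1.28] w 0.5641076462043352 grip 61.98361873626709 tips 0.014
```

Request:
servo_tool(moves=[[[0.3,0.3,0.6,0,0,0,40],[0,0,0.5,0,0,0,40],[0,0,0,0,0,0,40]]])

```text
time: 8.93
tool_pos: [0.6215, -0.2471, 0.0202]
tool_rot: [0.0, 0.71, 0.704, 0.0]
contact_force: [-1.2, 0.8, 2.1]
gripper_width: 0.564
grasp_force: 62.3
```

Contact shows as a small upward force. I open gently and lift.

Request:
servo_tool(moves=[[[0,0,0.2,0,0,0,40],[0,0,0,0,0,0,50],[0,0,0,0,0,0,56],[0,0,0,0,0,0,62],[0,0,0,0,0,0,62],[0,0,-10,0,0,0,62],[0,0,-30,0,0,0,70],[0,0,-30,0,0,0,75],[0,0,0,0,0,0,75],[0,0,0,0,0,0,75]]])

```text
time: 10.18
tool_pos: [0.6209, -0.2469, 0.089]
tool_rot: [-0.0, 0.71, 0.704, -0.0]
contact_force: [-0.6, -0.7, -1.2]
gripper_width: 0.881
grasp_force: 0.0
```

```bash
python3 - <<'E'
from lib import *
plan((508,-90.6,70,-24.3),(508,-90.6,17,-24.3))
E
```

```text
t 10.175 tcp [ 620.93 -246.86   89.05] F [-0.62 -0.65 -1.23] w 0.8810260839596051 grip 0.0 tips 0.014
turn deg [-0.04 -0.01 23.78] then shift [  95.95 -167.23   19.05]
turn deg [0. 0. 0.] then shift [ 0.  0. 53.]
```

Request:
servo_tool(moves=[[[0,0,0,0,0,8,75],[0,0,0,0,0,8,75],[0,0,0,0,0,7.8,75],[16,-28,3,0,0,0,75],[24,-41.8,5,0,0,0,75],[24,-41.7,5,0,0,0,75],[22,-38.7,4,0,0,0,70],[10,-17,2,0,0,0,68],[0,0,0,0,0,0,68],[0,0,0,0,0,0,68],[0,0,0,0,0,0,68]]])

```text
time: 11.55
tool_pos: [0.5095, -0.0918, 0.071]
tool_rot: [0.001, 0.84, 0.542, 0.0]
contact_force: [0.7, -0.5, 0.5]
gripper_width: 0.793
grasp_force: 0.0
```

```bash
python3 - <<'E'
from lib import *
plan((508,-90.6,40,-24.3),(508,-90.6,17,-24.3))
for n in("top","scene"):
    f=manip.grab_frame(n); print(n,fit(f,"square","tile",.6215,-.247,.004)); u,v=np.round(proj(f,[[.6215,-.247,.02]])[0]).astype(int); cv2.imwrite(f"pics/s_{n}.png",cv2.resize(f["image"][v-40:v+40,u-50:u+50],(400,320)))
cv2.imwrite("pics/p1.png",np.hstack([cv2.imread(f"pics/s_{n}.png") for n in("top","scene")]))
E
```

```text
t 11.55 tcp [509.5  -91.83  71.  ] F [ 0.67 -0.53  0.5 ] w 0.793425813039764 grip 0.0 tips 0.014
turn deg [ 0.07  0.   -0.08] then shift [ 0.51 -1.87 31.  ]
turn deg [0. 0. 0.] then shift [ 0.  0. 23.]
top [ 620.3  -246.19   -0.16    0.98]
scene [ 594.62 -282.26   -9.99    0.44]
```

View pics/p1.png

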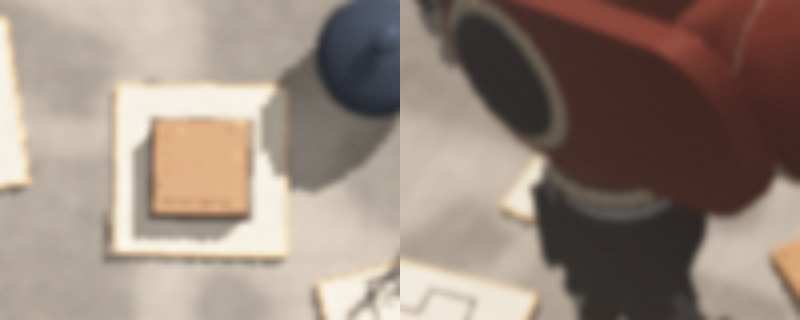

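The square lies flat inside its outline, reading about 1.2 mm off in x. That points to an arm-to-camera offset, so I'll add 1.2 mm in x from here on and recheck the square later.

Request:
servo_tool(moves=[[[0.5,-1,15,0,0,0,66],[0,0,20,0,0,0,66],[0,0,13,0,0,0,66],[0,0,4,0,0,0,66],[0,0,0,0,0,0,66],[0,0,0,0,0,0,66]]])

```text
time: 12.4
tool_pos: [0.5084, -0.09, 0.0192]
tool_rot: [0.001, 0.84, 0.542, 0.0]
contact_force: [-0.4, 0.1, -0.1]
gripper_width: 0.772
grasp_force: 0.0
```

```bash
python3 - <<'E'
from lib import *
plan((509.2,-90.6,16.5,-24.3))
E
```

```text
t 12.4 tcp [508.37 -90.04  19.24] F [-0.36  0.12 -0.11] w 0.7724072139990555 grip 0.0 tips 0.014
turn deg [ 0.08 -0.01 -0.01] then shift [-0.17  0.98  2.74]
```

Request:
servo_tool(moves=[[[-0.2,1,2.6,0,0,0,62],[0,0,0,0,0,0,56],[0,0,0,0,0,0,50],[0,0,0,0,0,0,44],[0,0,0,0,0,0,44],[0,0,0,0,0,0,44]]])

```text
time: 13.15
tool_pos: [0.5092, -0.0906, 0.0166]
tool_rot: [0.0, 0.84, 0.542, 0.0]
contact_force: [0.2, -0.1, 5.1]
gripper_width: 0.608
grasp_force: 63.2
```

Request:
servo_tool(moves=[[[0,0,-8,0,0,0,44],[0,0,-20,0,0,0,44],[0,0,-25,0,0,0,44],[0,0,0,0,0,0,44],[0,0,0,0,0,0,44]]])

```text
time: 13.78
tool_pos: [0.5078, -0.0902, 0.0678]
tool_rot: [-0.001, 0.84, 0.542, -0.001]
contact_force: [-0.1, 0.5, -1.0]
gripper_width: 0.61
grasp_force: 62.8
```

```bash
python3 - <<'E'
from lib import *
plan((671.9,29.3,70,-43.1),(671.9,29.3,21,-43.1))
E
```

```text
t 13.775 tcp [507.77 -90.16  67.83] F [-0.08  0.51 -0.95] w 0.6102723429521748 grip 62.77700185775757 tips 0.014
turn deg [-0.09  0.02 18.79] then shift [199.37  38.22  -2.17]
turn deg [0. 0. 0.] then shift [ 0.  0. 49.]
```

Request:
servo_tool(moves=[[[0,0,0,0,0,9.4,44],[0,0,0,0,0,9.4,44],[20,4,0,0,0,0,44],[40,8,-1,0,0,0,44],[45,9,-1,0,0,0,44],[45,9,0,0,0,0,44],[35,6,0,0,0,0,44],[14.4,2.2,0,0,0,0,44],[0,0,10,0,0,0,44],[0,0,15,0,0,0,44],[0,0,0,0,0,0,44],[0,0,0,0,0,0,44]]])

```text
time: 15.28
tool_pos: [0.6721, 0.0284, 0.0455]
tool_rot: [-0.0, 0.918, 0.397, -0.0]
contact_force: [-0.7, -0.6, -0.0]
gripper_width: 0.607
grasp_force: 62.8
```

```bash
python3 - <<'E'
from lib import *
plan((671.9,29.3,30,-43.1),(671.9,29.3,22,-43.1))
E
```

```text
t 15.275 tcp [672.1   28.43  45.53] F [-0.67 -0.58 -0.03] w 0.6074901481145235 grip 62.75344133377075 tips 0.014
turn deg [-0.03  0.03 -0.06] then shift [ 0.5  -0.74 15.53]
turn deg [0. 0. 0.] then shift [0. 0. 8.]
```

Request:
servo_tool(moves=[[[0.5,-0.7,10,0,0,0,44],[0,0,9,0,0,0,44],[0,0,3,0,0,0,44],[0,0,1.5,0,0,0,44],[0,0,0,0,0,0,44],[0,0,0,0,0,0,44]]])

```text
time: 16.02
tool_pos: [0.6729, 0.0299, 0.0228]
tool_rot: [0.0, 0.917, 0.398, 0.0]
contact_force: [0.9, -0.5, -0.4]
gripper_width: 0.617
grasp_force: 62.8
```

```bash
python3 - <<'E'
from lib import *
plan((671.9,29.3,20.3,-43.1))
E
```

```text
t 16.025 tcp [672.88  29.85  22.8 ] F [ 0.93 -0.46 -0.4 ] w 0.6166824209509567 grip 62.753705978393555 tips 0.014
turn deg [ 0.03 -0.03 -0.01] then shift [-1.07 -0.34  2.5 ]
```

Request:
servo_tool(moves=[[[-1,-0.3,1,0,0,0,44],[0,0,0.8,0,0,0,44],[0,0,0.6,0,0,0,44],[0,0,0,0,0,0,44]]])

```text
time: 16.52
tool_pos: [0.6717, 0.0293, 0.0206]
tool_rot: [0.0, 0.917, 0.398, -0.0]
contact_force: [-1.8, 0.6, 4.6]
gripper_width: 0.609
grasp_force: 63.3
```

Request:
servo_tool(moves=[[[0,0,0,0,0,0,54],[0,0,0,0,0,0,60],[0,0,0,0,0,0,66],[0,0,0,0,0,0,66],[0,0,-10,0,0,0,66],[0,0,-25,0,0,0,72],[0,0,-30,0,0,0,75],[0,0,0,0,0,0,75],[0,0,0,0,0,0,75]]])

```text
time: 17.65
tool_pos: [0.6714, 0.0294, 0.0846]
tool_rot: [-0.0, 0.917, 0.398, -0.0]
contact_force: [-1.1, 0.5, 0.0]
gripper_width: 0.881
grasp_force: 0.0
```

```bash
python3 - <<'E'
from lib import *
plan((397.1,-317.2,75,-90.7),(397.1,-317.2,17,-90.7))
E
```

```text
t 17.65 tcp [671.35  29.36  84.65] F [-1.14  0.55  0.02] w 0.8806270800236515 grip 0.0 tips 0.014
turn deg [-0.01  0.02 47.58] then shift [-270.    349.89    9.65]
turn deg [0. 0. 0.] then shift [ 0.  0. 58.]
```

Request:
servo_tool(moves=[[[0,0,0,0,0,9.5,75],[0,0,0,0,0,9.5,75],[0,0,0,0,0,9.5,75],[0,0,0,0,0,9.5,75],[0,0,0,0,0,9.6,75],[-27,35,1,0,0,0,75],[-27,35,1,0,0,0,75],[-27,35,1,0,0,0,75],[-27,35,1,0,0,0,75],[-27,35,1,0,0,0,75],[-27,35,1,0,0,0,75],[-27,35,1,0,0,0,75]]])

```text
time: 19.15
tool_pos: [0.4776, -0.2136, 0.0763]
tool_rot: [-0.001, 1.0, -0.006, -0.001]
contact_force: [0.6, 0.1, 0.5]
gripper_width: 0.88
grasp_force: 0.0
```

Request:
servo_tool(moves=[[[-27,35,1,0,0,0,75],[-27,35,1,0,0,0,75],[-27,35,1,0,0,0,72],[0,0,0,0,0,0,72],[0,0,0,0,0,0,72]]])

```text
time: 19.77
tool_pos: [0.3969, -0.3165, 0.0739]
tool_rot: [-0.001, 1.0, -0.006, -0.001]
contact_force: [-0.1, 0.2, 0.2]
gripper_width: 0.841
grasp_force: 0.0
```

```bash
python3 - <<'E'
from lib import *
plan((397.1,-317.2,20,-90.7))
for n in("top","scene"):
    f=manip.grab_frame(n); cv2.imwrite(f"pics/m_{n}.png",f["image"])
    print(n,fit(f,"square","tile",.6215,-.247,.004),fit(f,"hexagon","tile",.671,.029,.004))
E
```

```text
t 19.775 tcp [ 396.94 -316.45   73.92] F [-0.1   0.25  0.17] w 0.8411971169471033 grip 0.0 tips 0.014
turn deg [-0.11  0.07 -0.04] then shift [ 0.17  0.75 53.92]
top [ 620.39 -246.37   -0.58    0.98] [671.28  29.04  16.81   0.97]
scene [ 619.59 -246.56    0.4     0.95] [670.7   29.96  16.49   0.94]
```

View pics/m_scene.png

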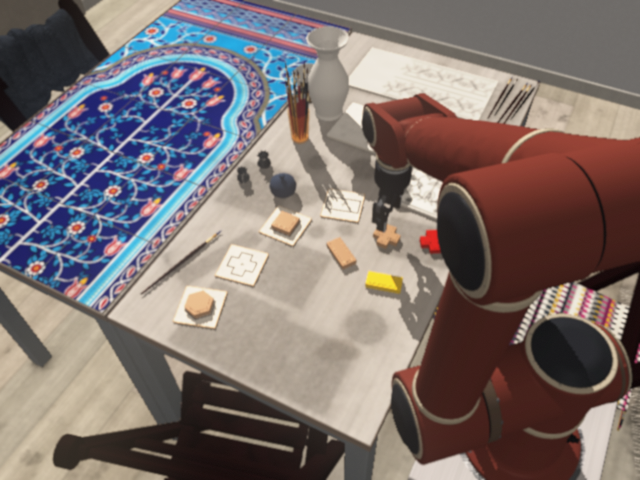

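The scene view shows the hexagon at (200,304) and the square at (286,224), both inside their outlines. The hexagon is within 0.6 mm, so the offset is confirmed. Next is the cross.

Request:
servo_tool(moves=[[[0.2,0.7,20,0,0,0,70],[0,0,20,0,0,0,70],[0,0,10,0,0,0,70],[0,0,4,0,0,0,70],[0,0,0,0,0,0,70],[0,0,0,0,0,0,70]]])

```text
time: 20.62
tool_pos: [0.398, -0.3184, 0.0218]
tool_rot: [0.001, 1.0, -0.006, 0.0]
contact_force: [-0.1, 0.0, -0.0]
gripper_width: 0.82
grasp_force: 0.0
```

```bash
python3 - <<'E'
from lib import *
plan((397.1,-317.2,16.5,-90.7))
E
```

```text
t 20.625 tcp [ 397.99 -318.4    21.79] F [-0.14  0.03 -0.  ] w 0.8197539068306937 grip 0.0 tips 0.014
turn deg [ 0.06 -0.06 -0.01] then shift [-0.91 -1.18  5.29]
```

Request:
servo_tool(moves=[[[-0.9,-1.2,5.1,0,0,0,66],[0,0,0,0,0,0,60],[0,0,0,0,0,0,54],[0,0,0,0,0,0,48],[0,0,0,0,0,0,48],[0,0,0,0,0,0,48]]])

```text
time: 21.38
tool_pos: [0.3968, -0.317, 0.0162]
tool_rot: [0.0, 1.0, -0.006, 0.0]
contact_force: [-0.1, -0.6, 2.9]
gripper_width: 0.657
grasp_force: 63.9
```

Request:
servo_tool(moves=[[[0,0,-8,0,0,0,48],[0,0,-20,0,0,0,48],[0,0,-25,0,0,0,48],[0,0,0,0,0,0,48],[0,0,0,0,0,0,48]]])

```text
time: 22.0
tool_pos: [0.3962, -0.3162, 0.068]
tool_rot: [-0.0, 1.0, -0.006, -0.0]
contact_force: [0.4, 0.6, -0.5]
gripper_width: 0.654
grasp_force: 63.7
```

```bash
python3 - <<'E'
from lib import *
plan((652.1,-103.9,70,-80.6),(652.1,-103.9,21,-80.6))
E
```

```text
t 22.0 tcp [ 396.16 -316.23   68.02] F [ 0.42  0.59 -0.55] w 0.6544779930473711 grip 63.741406202316284 tips 0.014
turn deg [ -0.06   0.05 -10.12] then shift [ 287.18 -167.68   -1.98]
turn deg [0. 0. 0.] then shift [ 0.  0. 49.]
```

Request:
servo_tool(moves=[[[0,0,0,0,0,-5.1,48],[0,0,0,0,0,-5,48],[17,-10,-1,0,0,0,48],[40,-23,-1,0,0,0,48],[45,-26,0,0,0,0,48],[45,-26,0,0,0,0,48],[45,-27,0,0,0,0,48],[45,-27,0,0,0,0,48],[35,-20,0,0,0,0,48],[15,-8.7,0,0,0,0,48],[0,0,12,0,0,0,48],[0,0,12,0,0,0,48]]])

```text
time: 23.5
tool_pos: [0.6508, -0.1052, 0.045]
tool_rot: [-0.0, 0.997, 0.081, -0.001]
contact_force: [-0.6, 0.5, -0.7]
gripper_width: 0.654
grasp_force: 63.7
```

Request:
servo_tool(moves=[[[0,0,0,0,0,0,48],[0,0,0,0,0,0,48]]])

```text
time: 23.75
tool_pos: [0.6518, -0.1053, 0.0467]
tool_rot: [-0.0, 0.997, 0.081, -0.0]
contact_force: [-0.2, -1.2, -0.8]
gripper_width: 0.651
grasp_force: 63.7
```

```bash
python3 - <<'E'
from lib import *
plan((652.1,-103.9,22,-80.6))
E
```

```text
t 23.75 tcp [ 651.83 -105.26   46.7 ] F [-0.2  -1.24 -0.78] w 0.6512412701094197 grip 63.71402621269226 tips 0.014
turn deg [-0.01  0.03 -0.08] then shift [ 0.49 -1.29 24.7 ]
```

Request:
servo_tool(moves=[[[0.5,-1.3,11,0,0,0,48],[0,0,9,0,0,0,48],[0,0,3,0,0,0,48],[0,0,1.5,0,0,0,48],[0,0,0,0,0,0,48],[0,0,0,0,0,0,48]]])

```text
time: 24.5
tool_pos: [0.653, -0.1032, 0.0228]
tool_rot: [0.0, 0.997, 0.082, 0.0]
contact_force: [0.2, 1.1, -0.2]
gripper_width: 0.656
grasp_force: 63.7
```

```bash
python3 - <<'E'
from lib import *
plan((652.1,-103.9,20.2,-80.6))
E
```

```text
t 24.5 tcp [ 653.02 -103.21   22.81] F [ 0.18  1.14 -0.19] w 0.6558985030509904 grip 63.71355414390564 tips 0.014
turn deg [ 0.02 -0.04 -0.01] then shift [-1.02  0.53  2.61]
```

Request:
servo_tool(moves=[[[-1,0.5,1,0,0,0,48],[0,0,0.8,0,0,0,48],[0,0,0.8,0,0,0,48],[0,0,0,0,0,0,48]]])

```text
time: 25.0
tool_pos: [0.6519, -0.1038, 0.0202]
tool_rot: [0.0, 0.997, 0.082, 0.0]
contact_force: [-1.3, 0.2, 3.0]
gripper_width: 0.659
grasp_force: 64.0
```

Request:
servo_tool(moves=[[[0,0,0,0,0,0,60],[0,0,0,0,0,0,65],[0,0,0,0,0,0,70],[0,0,0,0,0,0,70],[0,0,-10,0,0,0,70],[0,0,-25,0,0,0,70],[0,0,-25,0,0,0,70],[0,0,0,0,0,0,65],[0,0,0,0,0,0,60]]])

```text
time: 26.12
tool_pos: [0.6514, -0.1037, 0.0793]
tool_rot: [-0.0, 0.997, 0.082, -0.0]
contact_force: [-0.1, -0.1, -0.6]
gripper_width: 0.705
grasp_force: 0.0
```

```bash
python3 - <<'E'
from lib import *
plan((468.4,-227.8,70,-125.5),(468.4,-227.8,20,-125.5))
E
```

```text
t 26.125 tcp [ 651.43 -103.69   79.26] F [-0.08 -0.08 -0.59] w 0.7053127673303903 grip 0.0 tips 0.014
turn deg [-0.    0.04 44.89] then shift [-76.94 207.33   9.26]
turn deg [0. 0. 0.] then shift [ 0.  0. 50.]
```

Request:
servo_tool(moves=[[[0,0,0,0,0,9,55],[0,0,0,0,0,9,55],[0,0,0,0,0,9,55],[0,0,0,0,0,9,55],[0,0,0,0,0,8.9,55],[-13,35,2,0,0,0,55],[-16,43,2,0,0,0,55],[-16,43,2,0,0,0,55],[-16,43,2,0,0,0,55],[-15.9,43,1,0,0,0,52],[0,0,0,0,0,0,52],[0,0,0,0,0,0,52]]])

```text
time: 27.62
tool_pos: [0.4687, -0.2273, 0.07]
tool_rot: [-0.0, 0.952, -0.305, -0.001]
contact_force: [-0.5, -0.1, 0.0]
gripper_width: 0.609
grasp_force: 0.0
```

```bash
python3 - <<'E'
from lib import *
plan((468.4,-227.8,20,-125.5))
for n in("top","scene"):
    f=manip.grab_frame(n)
    print(n,fit(f,"square","tile",.6215,-.247,.004),fit(f,"hexagon","tile",.671,.029,.004),fit(f,"cross","tile",.651,-.104,.004))
E
```

```text
t 27.625 tcp [ 468.74 -227.27   70.  ] F [-0.49 -0.12  0.03] w 0.6093970127125911 grip 0.0 tips 0.014
turn deg [-0.02  0.07 -0.05] then shift [ 0.04  0.63 50.  ]
top [ 620.4  -246.36   -0.55    0.72] [671.42  29.24  18.13   0.97] [ 652.08 -104.61    9.09    0.97]
scene [ 619.69 -246.55    0.44    0.95] [670.81  30.    16.94   0.94] [ 651.04 -104.08    9.06    0.91]
```

The cross is well placed, within about 1 mm. Now the oblong.

Request:
servo_tool(moves=[[[0,0.6,20,0,0,0,50],[0,0,16,0,0,0,50],[0,0,9,0,0,0,50],[0,0,4,0,0,0,50],[0,0,0,0,0,0,50],[0,0,0,0,0,0,50]]])

```text
time: 28.48
tool_pos: [0.4691, -0.2284, 0.0224]
tool_rot: [0.0, 0.952, -0.305, 0.001]
contact_force: [0.7, 0.2, 0.2]
gripper_width: 0.588
grasp_force: 0.0
```

```bash
python3 - <<'E'
from lib import *
plan((468.4,-227.8,18,-125.5))
E
```

```text
t 28.475 tcp [ 469.07 -228.41   22.41] F [0.66 0.25 0.21] w 0.5876485576350342 grip 0.0 tips 0.014
turn deg [-0.   -0.07 -0.02] then shift [-0.9  -0.11  4.41]
```

Request:
servo_tool(moves=[[[-0.9,-0.1,4.2,0,0,0,46],[0,0,0,0,0,0,40],[0,0,0,0,0,0,34],[0,0,0,0,0,0,26],[0,0,0,0,0,0,26],[0,0,0,0,0,0,26]]])

```text
time: 29.22
tool_pos: [0.4681, -0.2277, 0.0179]
tool_rot: [0.0, 0.952, -0.305, 0.0]
contact_force: [0.4, 0.4, 2.4]
gripper_width: 0.4
grasp_force: 60.0
```

Request:
servo_tool(moves=[[[0,0,-8,0,0,0,26],[0,0,-20,0,0,0,26],[0,0,-30,0,0,0,26],[0,0,0,0,0,0,26],[0,0,0,0,0,0,26]]])

```text
time: 29.85
tool_pos: [0.4674, -0.2271, 0.0747]
tool_rot: [-0.0, 0.952, -0.305, -0.001]
contact_force: [-0.3, -0.1, -1.2]
gripper_width: 0.406
grasp_force: 59.8
```

```bash
python3 - <<'E'
from lib import *
plan((530.5,-364.1,75,-75.2),(530.5,-364.1,23,-75.2))
E
```

```text
t 29.85 tcp [ 467.41 -227.14   74.72] F [-0.26 -0.07 -1.22] w 0.4058668682244912 grip 59.79264557361603 tips 0.014
turn deg [ -0.03   0.06 -50.32] then shift [ 26.01 148.53  -0.28]
turn deg [0. 0. 0.] then shift [ 0.  0. 52.]
```

Request:
servo_tool(moves=[[[0,0,0,0,0,-10.1,26],[0,0,0,0,0,-10.1,26],[0,0,0,0,0,-10,26],[0,0,0,0,0,-10.1,26],[0,0,0,0,0,-10,26],[5,29,0,0,0,0,26],[8,45,0,0,0,0,26],[8,45,0,0,0,0,26],[5,29.5,0,0,0,0,26],[0,0,12,0,0,0,26],[0,0,12,0,0,0,26],[0,0,0,0,0,0,26]]])

```text
time: 31.35
tool_pos: [0.5291, -0.3621, 0.0484]
tool_rot: [-0.002, 0.992, 0.129, -0.002]
contact_force: [-0.2, -0.3, -0.5]
gripper_width: 0.404
grasp_force: 59.9
```

Request:
servo_tool(moves=[[[0,0,0,0,0,0,26],[0,0,0,0,0,0,26]]])

```text
time: 31.6
tool_pos: [0.5313, -0.3643, 0.0523]
tool_rot: [0.0, 0.992, 0.129, 0.0]
contact_force: [-0.7, 0.1, -0.6]
gripper_width: 0.4
grasp_force: 59.9
```

```bash
python3 - <<'E'
from lib import *
plan((530.5,-364.1,24,-75.2))
E
```

```text
t 31.6 tcp [ 531.28 -364.33   52.31] F [-0.68  0.09 -0.58] w 0.4003446045111162 grip 59.9441796541214 tips 0.014
turn deg [ 0.05 -0.04  0.01] then shift [-0.69 -0.42 28.31]
```

Request:
servo_tool(moves=[[[-0.7,-0.4,14,0,0,0,26],[0,0,10,0,0,0,26],[0,0,3,0,0,0,26],[0,0,1.2,0,0,0,26],[0,0,0,0,0,0,26],[0,0,0,0,0,0,26]]])

```text
time: 32.35
tool_pos: [0.5305, -0.3645, 0.0239]
tool_rot: [0.0, 0.992, 0.129, 0.0]
contact_force: [0.6, -0.4, -1.0]
gripper_width: 0.397
grasp_force: 60.0
```

```bash
python3 - <<'E'
from lib import *
plan((530.5,-364.1,21.9,-75.2))
E
```

```text
t 32.35 tcp [ 530.49 -364.48   23.88] F [ 0.59 -0.37 -0.97] w 0.39730958350032153 grip 59.96162831783295 tips 0.014
turn deg [ 0.04 -0.03 -0.02] then shift [ 0.11 -0.37  1.98]
```

Request:
servo_tool(moves=[[[0.1,-0.4,0.8,0,0,0,26],[0,0,0.7,0,0,0,26],[0,0,0.5,0,0,0,26],[0,0,0,0,0,0,26]]])

```text
time: 32.85
tool_pos: [0.5302, -0.3639, 0.0219]
tool_rot: [-0.0, 0.992, 0.129, -0.0]
contact_force: [-1.2, 1.6, 3.2]
gripper_width: 0.399
grasp_force: 60.4
```

Request:
servo_tool(moves=[[[0,0,0,0,0,0,38],[0,0,0,0,0,0,44],[0,0,0,0,0,0,50],[0,0,0,0,0,0,50],[0,0,-10,0,0,0,50],[0,0,-30,0,0,0,50],[0,0,-40,0,0,0,50],[-20,0,-45,0,0,0,50],[-45,0,-30,0,0,0,50],[-45,0,-20,0,0,0,50],[-45,0,0,0,0,0,50],[-45,0,0,0,0,0,50]]])

```text
time: 34.35
tool_pos: [0.3357, -0.4154, 0.198]
tool_rot: [0.001, 0.992, 0.129, 0.0]
contact_force: [-0.5, -0.1, -0.5]
gripper_width: 0.585
grasp_force: 0.0
```

```bash
python3 - <<'E'
from lib import *
plan((622.9,-246.9,80,-.5),(622.9,-246.9,80,-90.5))
B=dict(square=(621.5,-247.1),hexagon=(670.7,29.3),cross=(650.9,-103.9),oblong=(529.3,-364.1))
for n in("top","scene"):
    f=manip.grab_frame(n); cv2.imwrite(f"pics/e_{n}.png",f["image"])
    for k,(x,y) in B.items(): print(n,k,fit(f,k,"tile",x/1e3,y/1e3,.004)-[x,y,0,0])
    if n=="top": cv2.imwrite("pics/e.png",cv2.resize(f["image"][130:290,160:480],(800,400),interpolation=2))
E
```

```text
t 34.35 tcp [ 335.68 -415.39  197.98] F [-0.49 -0.05 -0.52] w 0.5848557389957184 grip 0.0 tips 0.014
turn deg [  0.14   0.07 -74.69] then shift [170.99 285.74 117.98]
turn deg [ 0.  0. 90.] then shift [0. 0. 0.]
top square [-1.22  0.91 -0.16  0.98]
top hexagon [ 0.62 -0.13 17.31  0.98]
top cross [ 0.83 -0.77  9.08  0.97]
top oblong [ 0.02 -1.01 14.18  0.97]
scene square [-1.89  0.58  0.42  0.95]
scene hexagon [-0.03  0.53 16.01  0.94]
scene cross [ 0.36 -0.42  9.48  0.91]
scene oblong [-0.18 -0.75 14.67  0.96]
```

View pics/e.png

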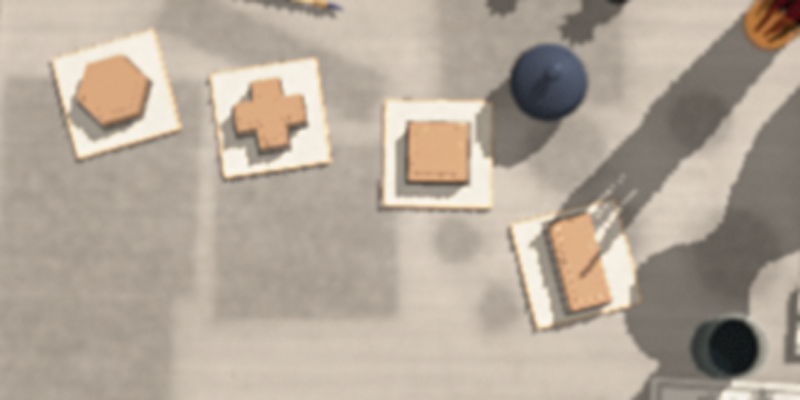

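All four tiles lie flat on their own boards: the hexagon at (113,92), cross at (270,115), square at (438,152) and oblong at (578,262) in the crop. Each is within about 2 mm and 1° of its outline. The pot (548,82) and jar (733,345) haven't been disturbed, and the arm is clear, so I'm handing in.

```bash
python3 -c "
from plant import manip
print(manip.job_done())"
```

```text
the job is handed in; nothing more can be done
None
```

The job is handed in: the square, hexagon, cross and oblong tiles were set down in that order, each flat on its own board and within about 2 mm and 1° of its outline by camera (the square is furthest off, at about 1.7 mm), and the jar and pot were left where they stood.

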